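# Push a cover plate under the height gate and take the reading

### The arm

A 7-joint arm with a two-finger parallel gripper is mounted at the origin on the work surface. World frame = base frame: x ahead of the robot, y to its left, z up, the work surface at z = 0. Lengths are in m, angles in rad, forces in N, time in s.
With the tool pointing down it reaches from about 0.425 to 0.925 m from the base axis. Payload 6.8 kg.
Tool frame: the origin (TCP) lies at the very end of the fingers, on their centre line; the grasp point (between the pads) lies 19 mm behind it (r.grip_point_offset is the distance from the TCP to the grasp point, in m); z points along the fingers, y is the line along which they close (so a half turn about z gives the same grasp; the last joint's range is limited). The gripper opens to 85 mm and grips with 20 to 120 N. Pads are 22 mm wide; open, the fingers measure 114 mm over their backs; the gripper's body (76 mm by 85 mm) begins 54 mm behind the grasp point. The pads swing forward as they close: fully open they stand 13 mm farther back than shut.
Start: joints at [1.11, 0.477, 0.022, 1.555, -0.011, 1.109, -0.083], TCP at [0.233, -0.633, 0.231] pointing down, gripper open.
Joint ranges: [-2.96, 2.96], [-0.34, 2.1], [-1.41, 1.46], [0.24, 2.44], [-1.37, 4.51], [0.17, 1.92], [-2.96, 2.96]. Speed limits (rad/s): [2.39, 2.39, 3.14, 3.14, 3.14, 3.14, 3.14].

### API

Orientations are given as a rotation vector (axis times angle).
In Python, from bench import status, eyes, r gives the robot as it stands.
- The arm moves only by the shell command python3 -m crank 'ROWS' [OPENING] [FORCE]. ROWS is JSON, a list of rows, each a list of 6 numbers: the shift along the tool's x, y, z normalised to -1 to 1, where 1 is 0.02 m, then the turn, a rotation vector about the tool's x, y, z normalised to -1 to 1, where 1 is 45 degrees. A call has 1 to 12 rows; each row shifts and turns the commanded pose from where the row before left it, along the tool's axes as they then stand; what a row does not reach is not made up. A row lasts 1/10 s, in which the tool goes at most 50 mm and 8.59 degrees, less where a joint would pass 70% of its speed; a pose out of reach is approached as far as the arm can. A call with a number of a shift or a turn outside -1 to 1 is refused whole. A call with a gripper value outside its range is refused whole. OPENING is the opening, from 0 (shut) to 1 (fully open), set as the call begins (- or left out, the last holds). The fingers move at their own pace and stop on an object; FORCE is the grip in N (left out, the last holds). Time passes only in rows, so rows that do not move let the fingers close. It gives the time, the measured TCP pose, the force, the opening and the grip force at its end, in the units of the state.
- status.get_obs(): the state, without advancing time (a new reading comes with each control period).
- eyes.grab_frame(name): name is "scene" or "top" or "wrist"; returns a dict with "image" (480x640x3 uint8, red, green, blue), "depth" (480x640 float32, m along the optical axis (not along the pixel's ray), 0 where there is no reading), "fovy" (degrees; the focal length in pixels is half the picture's height over the tangent of half this angle, whatever the lens; pixels are square), "cx", "cy" (the principal point, pixels), "world_to_cam" (4x4, takes a point from world to camera coordinates). Camera axes: x right, y up, looking along -z (the intrinsics and any distortion apply to the point x, -y, -z); pixel columns grow to the right and rows downward; lengths in m; the calibration is good to about 2 mm. A picture is of the moment at which its call begins.
- r.hand_in(): hands the job in; it is judged then, once.
The state is a dict: "clock": time; "joints": joint angles; "qvel": joint speeds; "tau": joint torques, N m; "tcp_pos": TCP position; "orientation": TCP orientation; "contact_force": force on the tool from outside, world axes, zero at the start; "moment": the same for the moment, N m; "grip_width": finger opening in m; "gripper_force": force on a finger pad.
Only numpy, scipy, OpenCV 4.12 (cv2) and the standard library are available. Lean on these libraries where they do the work, as an engineer would, in place of code of your own. Each camera call takes 0.05 s, during which the arm holds its last target. There are 200 camera calls.

### The job

Push the flat cover plate with the low boss along the bench and under the low bridge of the height gate, in at the flared mouth, until its front edge sits square against the stop behind the bridge; then press the push button right down and let it come back up. Only push the plate with the fingertips: do not grasp, lift or tip it, and do not press the button before the plate is home. Leave the other things on the bench where they are.

Things in the scene. Friction and masses are not known exactly. Their poses are not given: they have to be found in the camera images.
- plate: loose aluminium cover plate lying flat, 130 (x) x 80 (y) x 16 mm thick, about 0.45 kg, with a round boss 40 mm in diameter in the middle of its top, 28 mm high over all (the LOW boss). Origin: centre of its underside, on the bench; x along its length, z up. It slides on the bench and starts before the mouth of the gate, up to 0.3 rad askew and up to 35 mm off the gate's centre line
- gate: low bridge fixed to the bench: a bar 30 mm deep (x) and 146 wide (y), underside 32 mm and top 46 mm up (bolt heads 51), on two legs with 96 mm between them. Origin: on the bench under the bar's middle; x points the way the plate is pushed in, z up. With the plate home, the two origins coincide, the boss is under the bar and the plate's rear edge, where it is pushed, is at x = -65 mm
- gate_mouth (a point): point on the bench in the middle of the gate's mouth, at gate x = -60 mm. From here an 18 mm high wing before each leg narrows the way in from about 135 mm wide to the 96 mm between the legs
- gate_stop (a point): point on the bench at the middle of the stop's flat face, at gate x = +65 mm; the stop is a fixed block 90 mm wide, 30 mm thick and 22 mm high. Nothing else guides the plate
- button_top (a point): centre of the top of a black round push button, 32 mm across, in a small grey housing fixed to the bench; it stands to the robot's left or to its right. Pressed straight down, it goes 6 mm deep, needs about 5 N at the bottom and springs back up
- button (a joint): how far the button is pressed, m: 0 up, 0.006 fully down
- tall_plate: (bystander, leave it alone) cover plate of the same outline but with a tall boss, 50 mm high over all, which does not fit under the bridge. Origin: centre of underside
- plug_gauge: (bystander, leave it alone) steel plug gauge, 28 mm across, 68 mm high, standing beside the gate. Origin: centre of underside
- ring_gauge: (bystander, leave it alone) steel ring gauge, 56 mm across, 18 mm high, lying beside the gate. Origin: centre of underside
- jar: (bystander, leave it alone) round jar, 56 mm across, 50 mm high, on the side of the robot where the button is not. Origin: centre of underside
- oil: (bystander, leave it alone) plastic bottle, 60 mm across, 150 mm high. Origin: centre of underside
- spanner: (bystander, leave it alone) steel spanner lying on the far part of the bench. Origin: under its middle
- caliper: (bystander, leave it alone) caliper 230 mm long and 12 mm high, lying to the right. Origin: under the middle of its beam
Things that resemble listed ones, but are neither listed nor needed, are in the scene too. Leave any purple or red look-alike of the plate alone.

How it is judged:
On the way, in this order (a step that is already met when the one before it is completed fails the run):
1. the plate lies home under the bridge, square against the stop (x of plate in the frame of gate between -0.004 and 0.004 m and y of plate in the frame of gate between -0.012 and 0.012 m and angle between the x axis of plate and the x axis of gate, either way round below 0.06 rad and angle between plate's own z axis and vertical below 0.04 rad), for 0.2 s.
2. the button is pressed down (value of joint button above 0.0045 m), for 0.05 s.
At the end, for the whole second after the job is handed in: The plate lies flat and at rest with its origin within 4 mm of the gate's along the gate's x and 12 mm across, its length within 0.06 rad of the gate's x axis (square against the stop), after which the button has been pressed at least 4.5 mm down and is up again (under 1.5 mm) (all of step 1 and height (world z) of plate below 0.003 m and linear speed of plate below 0.01 m/s and value of joint button below 0.0015 m); the robot touches nothing.
It fails at once if the plate is lifted more than 6 mm or tipped more than 0.12 rad (height (world z) of plate above 0.006 m or angle between plate's own z axis and vertical above 0.12 rad).
It fails at once if the button is pressed while the plate is more than 8 mm short of the stop (value of joint button above 0.003 m and x of plate in the frame of gate below -0.008 m).
It fails at once if another thing on the bench is moved more than 25 mm or knocked over (distance of any of plug_gauge, ring_gauge, jar, oil, spanner, caliper, tall_plate from where it was at the start of the episode above 0.025 m or angle between any of plug_gauge, ring_gauge, jar, oil, spanner, caliper, tall_plate's own z axis and vertical above 0.5 rad).
It also fails if it takes over 61 s, if anything falls off the work surface, if the arm or the gripper's body presses on something with over 40 N, if the wrist force passes 120 N, or if a joint passes its speed limit or range.

## Working session

There is one attempt and no reset: what is moved stays moved. The work goes in short steps, Python scripts to look and compute and a shell command to move; the robot and the scene stay as the last step left them, time stands still between calls to the robot, and variables do not carry over. Pictures are saved under pics/ and viewed, at most 10 in all, crops included, and the job is handed in when it is done.

```bash
ls; mkdir -p pics
cat > h.py <<'E'
import numpy as np, cv2
from bench import status, eyes, r
def cap(name,fn):
    f=eyes.grab_frame(name); cv2.imwrite('pics/'+fn+'.png',f['image'][...,::-1]); np.savez('pics/'+fn+'.npz',**{k:np.array(v) for k,v in f.items()}); return f
def load(fn): return dict(np.load('pics/'+fn+'.npz',allow_pickle=True))
def px2w(f,u,v,z=None):
    F=240/np.tan(np.radians(float(f['fovy']))/2); T=np.linalg.inv(f['world_to_cam'])
    d=np.array([(u-f['cx'])/F,-(v-f['cy'])/F,-1.])
    if z is None: return (T@np.r_[d*f['depth'][int(v),int(u)],1])[:3]
    D=T[:3,:3]@d; o=T[:3,3]; return o+D*(z-o[2])/D[2]
E
python3 - <<'E'
from h import *
for n in ('top','scene'):
    f=cap(n,n+'1'); print(f.keys(),f['fovy'],f['cx'],f['cy'],np.linalg.inv(f['world_to_cam']).round(3))
print(status.get_obs())
E
```

```text
pics
dict_keys(['image', 'depth', 'fovy', 'cx', 'cy', 'world_to_cam']) 53.611501255493074 318.86615583921565 246.72862356818115 [[-0.025  0.996 -0.081  0.467]
 [-1.    -0.026 -0.006 -0.042]
 [-0.008  0.081  0.997  1.084]
 [ 0.     0.     0.     1.   ]]
dict_keys(['image', 'depth', 'fovy', 'cx', 'cy', 'world_to_cam']) 50.295161426900805 317.25806234745477 235.43111972611223 [[-0.283 -0.624  0.728  1.345]
 [ 0.959 -0.187  0.213  0.179]
 [ 0.004  0.758  0.652  0.752]
 [ 0.     0.     0.     1.   ]]
{'clock': 0.1, 'joints': array([ 1.10990265,  0.47772529,  0.02233318,  1.55632521, -0.01151406,
        1.1093292 , -0.08307751]), 'qvel': array([ 0.00034438, -0.00336527,  0.00036801, -0.00168326, -0.00027282,
       -0.00056206, -0.00132565]), 'tau': array([ 4.30910455e-03, -5.97762680e+01,  1.61397535e+00, -2.81954241e+01,
        1.29656945e-02,  5.00483395e-03,  2.78356094e-05]), 'tcp_pos': array([ 0.23304239, -0.63292927,  0.23042906]), 'orientation': array([-3.09124312e+00, -5.51084146e-01,  6.16867139e-04]), 'contact_force': array([-0.01772855,  0.07519345, -0.04000302]), 'moment': array([-0.00565239,  0.03494884, -0.02616579]), 'gripper_force': 0.0, 'grip_width': 0.08544784117146609}
```

View pics/top1.png

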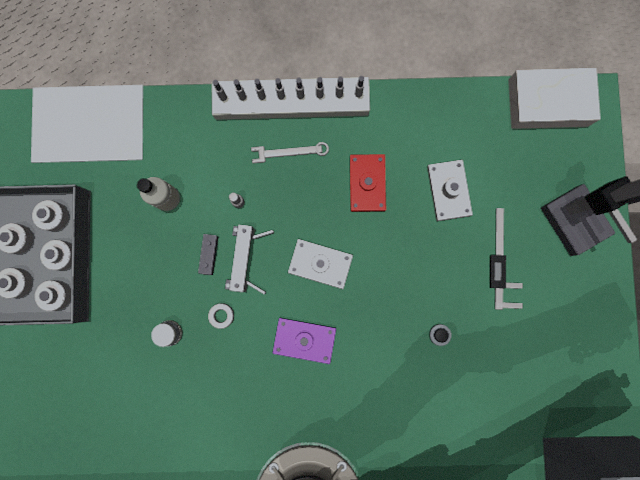

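View pics/scene1.png

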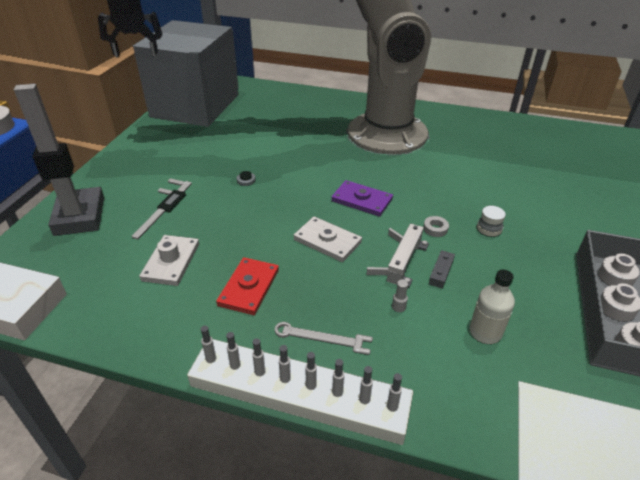

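Candidates for the plate in the top picture are the grey low boss (320,264), the purple (304,341), the red (368,183) and the grey tall boss (451,190). I choose (320,264), in front of the gate mouth. The gate bar is at (241,258), the stop at (207,254) and the button at (441,335), which is on the right. The jar is at (166,334) on the left. Next is one close crop.

Run:
```python
from h import *
f=load('top1'); im=f['image'][...,::-1]
a=cv2.resize(im[210:310,190:360],None,fx=4.7,fy=4.7,interpolation=cv2.INTER_CUBIC)[:, :800]
cv2.imwrite('pics/crop1.png',a)
for n,u,v in (('boss',320,264),('tall',452,187),('button',441,335),('bar',241,258),('stop',207,254),('jar',166,334),('bench',330,310)): print(n,px2w(f,u,v).round(4))
# plate segmentation
d=f['depth']; hsv=cv2.cvtColor(f['image'],cv2.COLOR_RGB2HSV)
m=((hsv[...,1]<60)&(hsv[...,2]>110)).astype(np.uint8)
n,l,s,c=cv2.connectedComponentsWithStats(m)
for u,v in ((305,252),(241,245),(207,254)):
    k=l[v,u]; print(u,v,k,s[k])
    if k: 
        cs,_=cv2.findContours((l==k).astype(np.uint8),0,2); b=cv2.boxPoints(cv2.minAreaRect(max(cs,key=len))); print(b)
        for z in (.016,.046): print(np.array([px2w(f,*p,z)[:2] for p in b]).round(4).tolist())
```

```text
boss [ 0.5141 -0.0374  0.0302]
tall [ 0.6754 -0.3324  0.0505]
button [ 0.3513 -0.2999  0.0238]
bar [0.5309 0.135  0.0474]
stop [0.5433 0.2156 0.0224]
jar [0.3706 0.2984 0.0503]
bench [ 0.4107 -0.0573  0.0006]
305 252 27 [ 288  239   65   50 2115]
[[286.9013  272.73563]
 [297.10834 238.03183]
 [353.25165 254.54459]
 [343.04462 289.24838]]
[[0.497, 0.0375], [0.5748, 0.0129], [0.5342, -0.1128], [0.4569, -0.0876]]
[[0.4962, 0.0353], [0.5717, 0.0113], [0.5323, -0.1108], [0.4572, -0.0863]]
241 245 23 [ 225  224   27   68 1016]
[[224.22055 289.6511 ]
 [233.39676 223.12367]
 [251.90668 225.67679]
 [242.73047 292.20422]]
[[0.4626, 0.1789], [0.6125, 0.1567], [0.6056, 0.1148], [0.4559, 0.1374]]
[[0.4628, 0.1727], [0.6084, 0.1512], [0.6017, 0.1104], [0.4562, 0.1324]]
207 254 26 [199 235  17  39 194]
[[197.52002 272.36002]
 [203.1     233.30002]
 [215.42001 235.06003]
 [209.84003 274.12003]]
[[0.5029, 0.2387], [0.591, 0.2257], [0.5863, 0.1978], [0.4983, 0.211]]
[[0.5019, 0.2309], [0.5876, 0.2182], [0.583, 0.191], [0.4974, 0.2039]]
```

View pics/crop1.png

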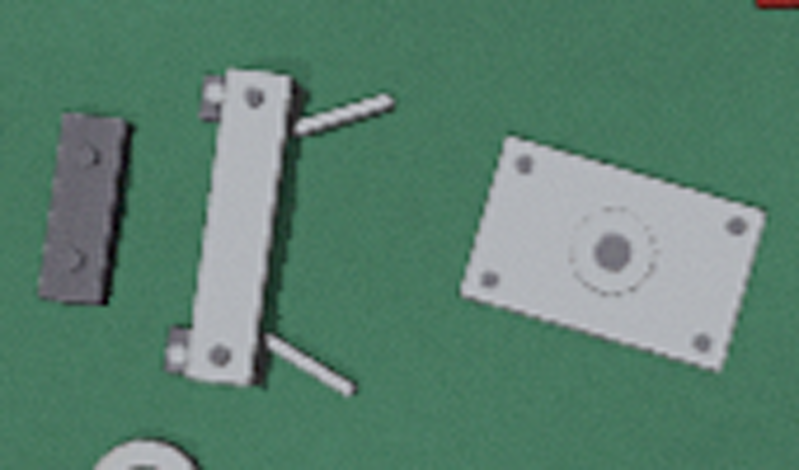

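The crop confirms a grey plate with a flat, low boss, its mouth-side edge at crop (465,295)-(507,137). The bar runs (293,78)-(252,385), and the wings flare toward the plate. I'll set the fingers part-open as a two-point pusher, turn the tool so its x lies along the plate, and travel to behind the rear edge.

```bash
python3 -m crank '[[0,0,0,0,0,-0.165],[0,0,0,0,0,-0.165],[0,0,0,0,0,-0.165],[0,0,0,0,0,-0.165],[0,0,0,0,0,-0.165],[0,0,0,0,0,-0.165],[0,0,0,0,0,-0.165],[1,0.15,0,0,0,0],[1,0.15,0,0,0,0],[1,0.15,0,0,0,0],[1,0.15,0,0,0,0],[1,0.15,0,0,0,0]]' 0.5
python3 -m crank '[[1,0.15,0,0,0,0],[1,0.15,0,0,0,0],[1,0.15,0,0,0,0],[1,0.15,0,0,0,0],[1,0.15,0,0,0,0],[1,0.15,0,0,0,0],[1,0.15,0,0,0,0],[1,0.15,0,0,0,0],[1,0.15,0,0,0,0],[1,0.15,0,0,0,0],[1,0.15,0,0,0,0],[0,0,0,0,0,0]]'
```

```text
clock: 1.3
tcp_pos: [0.2783, -0.5417, 0.2309]
orientation: [-2.538, -1.85, -0.0]
contact_force: [0.0, -0.8, 0.1]
grip_width: 0.0427
gripper_force: 0.0
clock: 2.5
tcp_pos: [0.3784, -0.3403, 0.2314]
orientation: [-2.534, -1.857, -0.001]
contact_force: [0.3, 0.1, -0.8]
grip_width: 0.0431
gripper_force: 0.0
```

```bash
python3 -m crank '[[1,0.17,0.4,0,0,0],[1,0.17,0.4,0,0,0],[1,0.17,0.4,0,0,0],[1,0.17,0.4,0,0,0],[1,0.17,0.4,0,0,0],[1,0.17,0.4,0,0,0],[1,0.17,0.4,0,0,0],[1,0.17,0.4,0,0,0],[1,0.17,0.4,0,0,0],[1,0.17,0.4,0,0,0],[0.5,0.17,0,0,0,0],[0,0,0,0,0,0]]'
python3 - <<'E'
from h import *
f=cap('wrist','w1'); print(np.linalg.inv(f['world_to_cam']).round(3),status.get_obs()['tcp_pos'])
E
```

```text
clock: 3.7
tcp_pos: [0.4774, -0.1542, 0.1515]
orientation: [2.537, 1.853, 0.001]
contact_force: [-0.1, -1.3, -0.0]
grip_width: 0.0431
gripper_force: 0.0
[[ 0.953  0.294  0.078  0.497]
 [-0.304  0.92   0.247 -0.092]
 [ 0.001 -0.259  0.966  0.295]
 [ 0.     0.     0.     1.   ]] [ 0.47694807 -0.15540618  0.15158366]
```

View pics/w1.png

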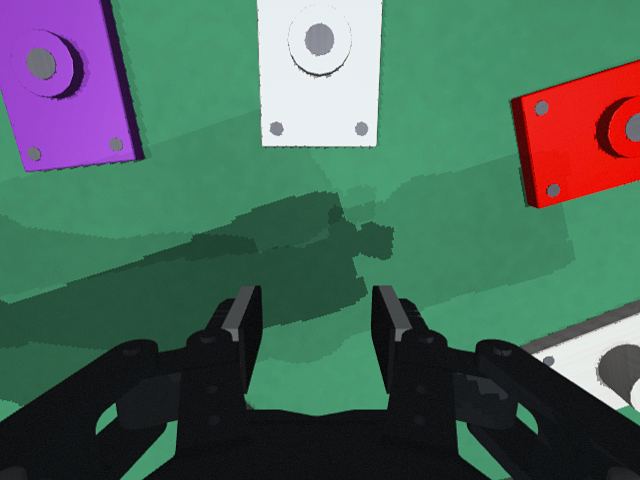

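The wrist view shows the plate ahead, with its rear top corners at (262,147) and (377,147) and the boss at (319,40). The fingers are centred behind it.

Run:
```python
from h import *
f=load('w1')
a,b,c=px2w(f,262,147,.016),px2w(f,377,147,.016),px2w(f,319,40,.028)
t=status.get_obs()['tcp_pos']; X=np.array([.3007,.9537,0]);Y=np.array([.9537,-.3007,0])
for p in (a,b,(a+b)/2,c): print(p.round(4),(p-t)@X,(p-t)@Y)
print(np.linalg.norm(a-b),np.degrees(np.arctan2(*(b-a)[1::-1])), px2w(f,319,100))
```

```text
[ 0.4589 -0.0892  0.016 ] 0.05768173667060843 -0.03707626366004714
[ 0.5349 -0.1135  0.016 ] 0.057365152494918886 0.0426948997419772
[ 0.4969 -0.1014  0.016 ] 0.057523444582763664 0.0028093180409650316
[ 0.5162 -0.0392  0.028 ] 0.12263268416138923 0.002516046481881419
0.07977322035730702 -17.727361090641878 [ 0.50590636 -0.0719497   0.01662004]
```

```bash
python3 -m crank '[[0.5,0.14,1,0,0,0],[0.5,0,1,0,0,0],[0.5,0,1,0,0,0],[0,0,1,0,0,0],[0,0,1,0,0,0],[0,0,1,0,0,0],[0,0,0.8,0,0,0],[0,0,0.4,0,0,0],[0.25,0,0,0,0,0],[0.25,0,0,0,0,0],[0,0,0,0,0,0],[0,0,0,0,0,0]]'
python3 - <<'E'
from h import *
f=cap('wrist','w2'); t=status.get_obs(); print(t['tcp_pos'],t['contact_force'])
E
```

```text
clock: 4.95
tcp_pos: [0.4922, -0.1176, 0.0081]
orientation: [2.537, 1.851, 0.001]
contact_force: [0.3, 0.1, -0.6]
grip_width: 0.0428
gripper_force: 0.0
[ 0.49203796 -0.11783847  0.007957  ] [-1.05645154  0.35665534  0.24787645]
```

View pics/w2.png

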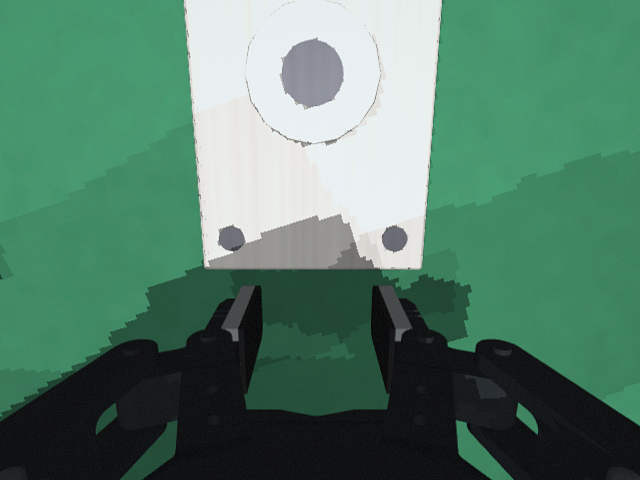

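```bash
cat > st.py <<'E'
import sys
from h import *
G=np.array([.532,.137]); g=np.array([.147,.989]); n=np.array([-.989,.147])
def plate(f):
    hsv=cv2.cvtColor(f['image'],cv2.COLOR_RGB2HSV)
    m=((hsv[...,1]<60)&(hsv[...,2]>110)).astype(np.uint8); m[:,:243]=0; m[:225]=0; m[310:]=0; m[:,365:]=0
    _,l,s,c=cv2.connectedComponentsWithStats(m); k=1+np.argmax(s[1:,4])
    cs,_=cv2.findContours((l==k).astype(np.uint8),0,2); b=cv2.minAreaRect(max(cs,key=len)); return s[k],b
f=cap('top',sys.argv[1]); s,b=plate(f); p=cv2.boxPoints(b); w=np.array([px2w(f,*q,.016)[:2] for q in p])
e=[(w[i]-w[(i+1)%4]) for i in range(4)]; i=int(np.argmax([np.linalg.norm(q) for q in e])); h=e[i]*np.sign(e[i][1])
c=w.mean(0); print('size',[round(np.linalg.norm(q),3) for q in e[:2]],'c',c.round(4),'gate x,y',(c-G)@g,(c-G)@n,'rel deg',np.degrees(np.arctan2(h@n,h@g)))
t=status.get_obs(); o=t['orientation']; T=t['tcp_pos'][:2]; th=2*np.arctan2(o[1],o[0]); 
print('tcp',t['tcp_pos'].round(4),'gate',(T-G)@g,(T-G)@n,'rel deg',(np.degrees(th-np.arctan2(g[1],g[0]))+180)%360-180,t['contact_force'].round(1))
E
python3 -m crank '[[0.1,0,0.15,0,0,0],[0.2,0,0,0,0,0],[0.1,0,0,0,0,0],[0.25,0.127,0,0,0,-0.0424],[0.25,0.127,0,0,0,-0.0424],[0.25,0.127,0,0,0,-0.0424],[0.25,0.127,0,0,0,-0.0424],[0.25,0.127,0,0,0,-0.0424],[0,0,0,0,0,0]]'
python3 st.py t2
```

```text
clock: 5.9
tcp_pos: [0.5132, -0.0876, 0.0044]
orientation: [-2.373, -2.059, -0.002]
contact_force: [0.1, -0.2, 0.3]
grip_width: 0.0427
gripper_force: 0.0
size [np.float64(0.081), np.float64(0.109)] c [0.5244 0.0006] gate x,y -0.13599217449764006 -0.012485566547393977 rel deg 0.6204527090514227
tcp [ 0.513  -0.0879  0.0044] gate -0.22526303907225667 -0.014248466085923167 rel deg 0.2560021966260706 [-0.4 -0.7  0.5]
```

```bash
python3 -m crank '[[0.25,0.146,0,0,0,-0.049],[0.25,0.146,0,0,0,-0.049],[0.25,0.146,0,0,0,-0.049],[0.25,0.146,0,0,0,-0.049],[0.25,0.146,0,0,0,-0.049],[0.25,0.146,0,0,0,-0.049],[0,0,0,0,0,0]]'
python3 st.py t3
```

```text
clock: 6.65
tcp_pos: [0.5319, -0.0584, 0.0044]
orientation: [-2.12, -2.319, -0.002]
contact_force: [-0.8, 0.5, -0.7]
grip_width: 0.0423
gripper_force: 0.0
size [np.float64(0.1), np.float64(0.081)] c [0.5225 0.034 ] gate x,y -0.1032214734539894 -0.0057462049405958195 rel deg 13.34896504390812
tcp [ 0.5316 -0.0587  0.0044] gate -0.1936331158110275 -0.028376255802774183 rel deg 13.493439005013556 [-1.3  0.8 -0.5]
```

```bash
python3 -m crank '[[0.25,0,0,0,0,0],[0.25,0,0,0,0,0],[0.25,-0.146,0,0,0,0.049],[0.25,-0.146,0,0,0,0.049],[0.25,-0.146,0,0,0,0.049],[0.25,-0.146,0,0,0,0.049],[0.25,-0.146,0,0,0,0.049],[0.25,-0.146,0,0,0,0.049],[0,0,0,0,0,0]]'
python3 st.py t4; python3 -c "
from h import *
cap('wrist','w3')
f=load('t4');cv2.imwrite('pics/crop4.png',cv2.resize(f['image'][200:310,190:350,::-1],None,fx=5,fy=5,interpolation=cv2.INTER_CUBIC))"
```

```text
clock: 7.6
tcp_pos: [0.5127, -0.0186, 0.0043]
orientation: [-2.375, -2.056, 0.0]
contact_force: [-1.0, 0.2, -0.4]
grip_width: 0.0427
gripper_force: 0.0
size [np.float64(0.216), np.float64(0.123)] c [0.5247 0.0216] gate x,y -0.11515179997151813 -0.009780542607551105 rel deg 18.35334299882651
tcp [ 0.513  -0.0188  0.0044] gate -0.1568936794480743 -0.004152516132380451 rel deg 0.29526379651366597 [ 0.4  0.5 -0.8]
```

View pics/crop4.png

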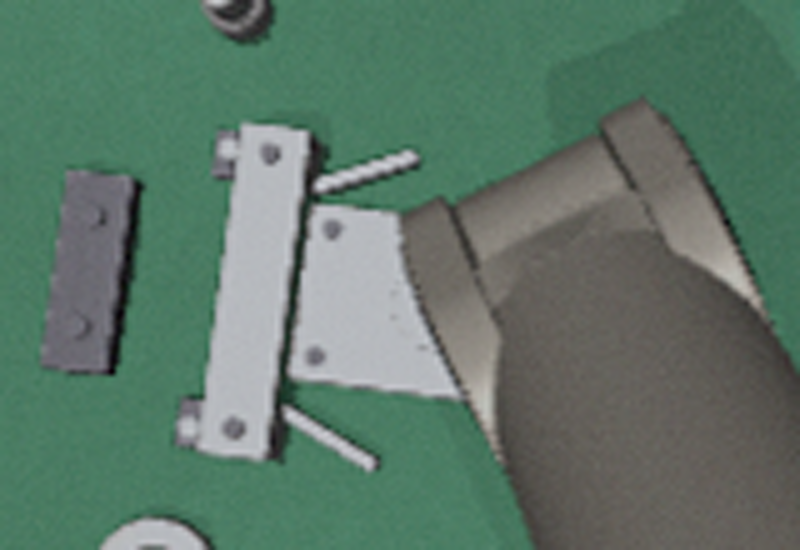

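View pics/w3.png

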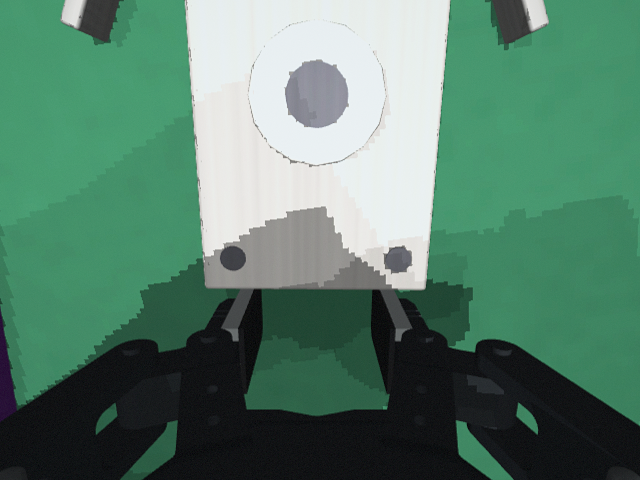

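The plate is square to the gate with its front edge at the bar (crop x≈295). The gaps to the wing ends are about 15 px and 26 px, so it is roughly 2 mm off centre and inside the slack. I'll push straight.

```bash
python3 -m crank '[[0.25,-0.01,0,0,0,0],[0.25,-0.01,0,0,0,0],[0.25,-0.01,0,0,0,0],[0.25,-0.01,0,0,0,0],[0.25,-0.01,0,0,0,0],[0.25,-0.01,0,0,0,0],[0.25,-0.01,0,0,0,0],[0.25,-0.01,0,0,0,0],[0,0,0,0,0,0]]'
python3 -m crank '[[0.25,0,0,0,0,0],[0.25,0,0,0,0,0],[0.25,0,0,0,0,0],[0.25,0,0,0,0,0],[0.25,0,0,0,0,0],[0.25,0,0,0,0,0],[0,0,0,0,0,0]]'
python3 st.py t5
```

```text
clock: 8.6
tcp_pos: [0.5176, 0.0216, 0.0043]
orientation: [-2.374, -2.057, -0.002]
contact_force: [-0.5, -0.7, -0.3]
grip_width: 0.0424
gripper_force: 0.0
clock: 9.3
tcp_pos: [0.5219, 0.0514, 0.0043]
orientation: [-2.374, -2.057, -0.002]
contact_force: [-0.3, 0.7, -0.5]
grip_width: 0.0427
gripper_force: 0.0
size [np.float64(0.116), np.float64(0.069)] c [0.5733 0.081 ] gate x,y -0.0493267648925073 -0.049121780636888185 rel deg 12.605744558376223
tcp [0.522  0.0512 0.0043] gate -0.08627929214889771 -0.0027042969469326557 rel deg 0.2648394174798341 [-0.5  0.8 -0.5]
```

About 10 mm should remain. I'll push in small steps while watching the force.

```bash
python3 -m crank '[[0.15,0,0,0,0,0],[0.15,0,0,0,0,0],[0.1,0,0,0,0,0],[0,0,0,0,0,0]]'
python3 -m crank '[[0.1,0,0,0,0,0],[0,0,0,0,0,0]]'
python3 -m crank '[[0.1,0,0,0,0,0],[0,0,0,0,0,0]]'
```

```text
clock: 9.75
tcp_pos: [0.5229, 0.058, 0.0043]
orientation: [-2.376, -2.056, -0.001]
contact_force: [-0.6, -1.5, 1.1]
grip_width: 0.0428
gripper_force: 1.0
clock: 9.95
tcp_pos: [0.5232, 0.0598, 0.0043]
orientation: [-2.376, -2.055, -0.0]
contact_force: [-1.0, -2.6, 0.6]
grip_width: 0.0428
gripper_force: 1.4
clock: 10.15
tcp_pos: [0.5232, 0.0604, 0.0043]
orientation: [2.376, 2.054, -0.003]
contact_force: [-1.4, -5.3, 2.9]
grip_width: 0.0423
gripper_force: 3.0
```

```bash
python3 -m crank '[[0.1,0,0,0,0,0],[0,0,0,0,0,0],[0,0,0,0,0,0]]'
python3 -m crank '[[0.1,0,0,0,0,0],[0,0,0,0,0,0],[0,0,0,0,0,0]]'
python3 - <<'E'
from h import *
a=cap('top','t6')['image'][...,::-1]; b=cap('scene','s6')['image'][...,::-1]
print(status.get_obs()['contact_force'])
A=cv2.resize(a[205:305,190:290],(400,400),interpolation=2);B=cv2.resize(b[200:310,350:460],(400,400),interpolation=2)
cv2.imwrite('pics/c6.png',np.hstack([A,B]))
E
```

```text
clock: 10.45
tcp_pos: [0.5232, 0.0604, 0.0042]
orientation: [2.377, 2.052, -0.006]
contact_force: [-1.6, -9.7, 5.7]
grip_width: 0.0426
gripper_force: 5.2
clock: 10.75
tcp_pos: [0.5232, 0.0605, 0.0042]
orientation: [2.377, 2.05, -0.01]
contact_force: [-2.1, -15.4, 7.7]
grip_width: 0.0425
gripper_force: 7.4
[ -1.88902352 -13.43633917   7.49450459]
```

View pics/c6.png

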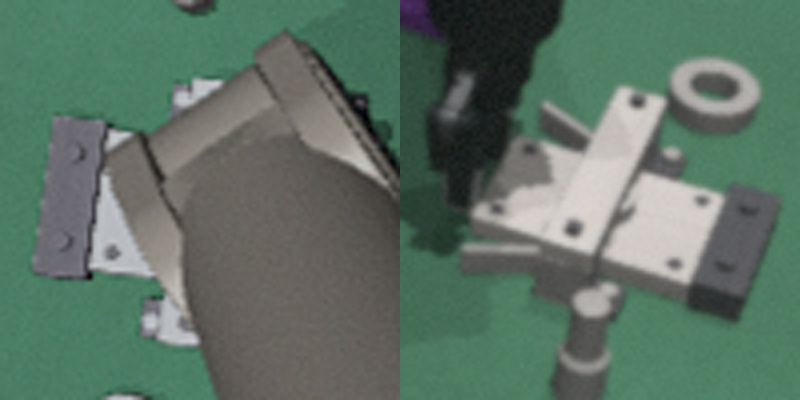

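In the close-ups the plate front lies flush along the whole stop face, and the push force rises with no further motion, so the plate is home. I'll back off, lift, shut the gripper and go to the button.

```bash
python3 -m crank '[[-0.3,0,0,0,0,0],[-0.5,0,0,0,0,0],[-1,0,0,0,0,0],[-1,0,0,0,0,0],[-0.5,0,-1,0,0,0],[0,0,-1,0,0,0],[0,0,-1,0,0,0],[0,0,-1,0,0,0],[0,0,-1,0,0,0],[0,0,-1,0,0,0],[0,0,0,0,0,0]]'
python3 -m crank '[[-1,-0.35,0,0,0,0],[-1,-0.35,0,0,0,0],[-1,-0.35,0,0,0,0],[-1,-0.35,0,0,0,0],[-1,-0.35,0,0,0,0],[-1,-0.35,0,0,0,0],[-1,-0.35,0,0,0,0],[-1,-0.35,0,0,0,0],[-1,-0.35,0,0,0,0],[0,0,0,0,0,0]]' 0
python3 - <<'E'
from h import *
f=cap('top','t7'); hsv=cv2.cvtColor(f['image'],cv2.COLOR_RGB2HSV)
m=((hsv[...,1]<60)&(hsv[...,2]>110)).astype(np.uint8)[230:290,205:285]
cv2.imwrite('pics/c7.png',cv2.resize(f['image'][200:310,190:350,::-1],None,fx=5,fy=5,interpolation=2))
# lines: angle of the plate's visible rear part from its depth
b=f['image'][310:360,415:465,::-1]; cv2.imwrite('pics/b7.png',b)
print(status.get_obs()['tcp_pos'])
E
```

```text
clock: 11.95
tcp_pos: [0.5165, 0.0011, 0.1267]
orientation: [2.373, 2.055, 0.008]
contact_force: [0.4, 0.2, -1.0]
grip_width: 0.0428
gripper_force: 0.0
clock: 12.95
tcp_pos: [0.4245, -0.171, 0.1234]
orientation: [-2.379, -2.05, 0.002]
contact_force: [0.5, 0.5, -0.5]
grip_width: -0.0004
gripper_force: 0.0
[ 0.42545459 -0.16949433  0.12357291]
```

View pics/c7.png

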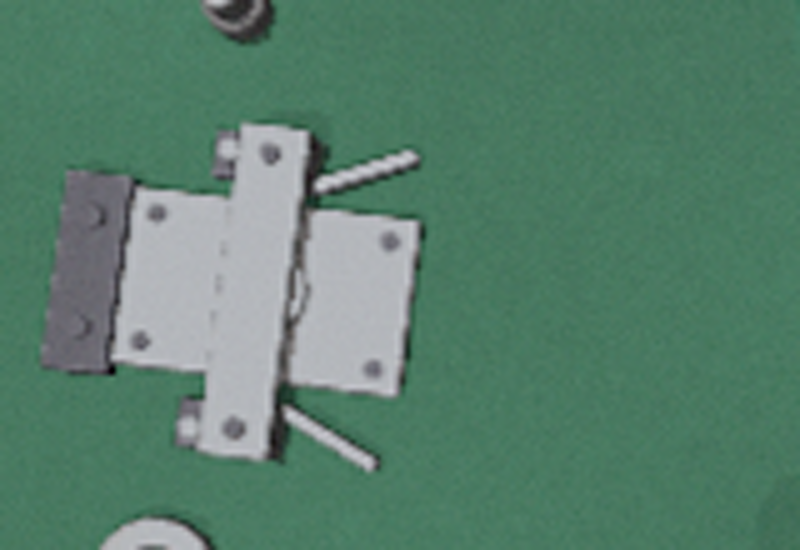

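The plate lies flush and square on the stop, with its front edge at crop (133,188)-(112,365) and the boss hidden under the bar. Now to the button, overshooting a little for a wrist view.

```bash
python3 -m crank '[[-0.95,-0.275,0,0,0,0],[-0.95,-0.275,0,0,0,0],[-0.95,-0.275,0,0,0,0],[-0.95,-0.275,0,0,0,0],[-0.95,-0.275,0,0,0,0],[-0.95,-0.275,0,0,0,0],[-0.95,-0.275,0,0,0,0],[-0.95,-0.275,0,0,0,0],[-0.95,-0.275,0,0,0,0],[-0.95,-0.275,0,0,0,0],[0,0,0,0,0,0],[0,0,0,0,0,0]]'
python3 -c "
from h import *
f=cap('wrist','w8')"
```

```text
clock: 14.2
tcp_pos: [0.3454, -0.3479, 0.1239]
orientation: [-2.375, -2.056, -0.001]
contact_force: [-0.2, 0.2, 0.2]
grip_width: 0.0001
gripper_force: 0.0
```

View pics/w8.png

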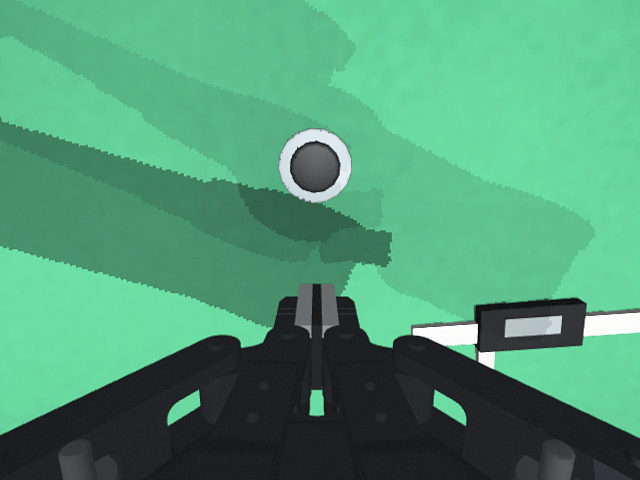

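Run:
```python
from h import *
f=load('w8'); t=status.get_obs()['tcp_pos']; X=np.array([.142,.99,0]);Y=np.array([.99,-.142,0])
p=px2w(f,315,166); print(p,'ring',px2w(f,284,166),px2w(f,347,166),'wid',[np.linalg.norm(px2w(f,a,166,p[2])-px2w(f,b,166,p[2])) for a,b in((290,341),(279,352))])
print((p-t)@X,(p-t)@Y,(p-t)[2], px2w(f,300,166)[2],px2w(f,328,166)[2],px2w(f,315,150)[2],px2w(f,315,184)[2])
```

```text
[ 0.35125422 -0.3024022   0.02162259] ring [ 0.33150764 -0.30019457  0.01324861] [ 0.37145083 -0.30604583  0.01253807] wid [np.float64(0.03156008459365604), np.float64(0.04517423881090834)]
0.045526207032526016 -0.0007287197348611095 -0.10240694265752906 0.023582089127217515 0.022702514194998025 0.021416341802353522 0.0231475326791358
```

The button is centred at (315,166), 32 mm across with its top at z≈22 mm, which matches the description. I'll go above it and descend.

```bash
python3 -m crank '[[0.75,-0.04,0,0,0,0],[0.75,0,0,0,0,0],[0.77,0,0,0,0,0],[0,0,0.9,0,0,0],[0,0,0.9,0,0,0],[0,0,0.9,0,0,0],[0,0,0.9,0,0,0],[0,0,0.7,0,0,0],[0,0,0.2,0,0,0],[0,0,0,0,0,0]]'
python3 -m crank '[[0,0,0.15,0,0,0],[0,0,0.15,0,0,0],[0,0,0.1,0,0,0],[0,0,0.1,0,0,0],[0,0,0,0,0,0]]'
```

```text
clock: 15.25
tcp_pos: [0.3504, -0.3027, 0.0342]
orientation: [-2.374, -2.057, -0.0]
contact_force: [0.3, -0.4, 0.2]
grip_width: -0.0001
gripper_force: 0.0
clock: 15.75
tcp_pos: [0.3501, -0.3039, 0.0241]
orientation: [-2.376, -2.055, 0.0]
contact_force: [-0.3, 0.3, -0.3]
grip_width: 0.0001
gripper_force: 0.0
```

```bash
python3 -m crank '[[0,0,0.1,0,0,0],[0,0,0.1,0,0,0],[0,0,0.1,0,0,0],[0,0,0,0,0,0]]'
python3 -m crank '[[0,0,0.1,0,0,0],[0,0,0,0,0,0],[0,0,0,0,0,0]]'
```

```text
clock: 16.15
tcp_pos: [0.3504, -0.3041, 0.0183]
orientation: [2.376, 2.055, -0.0]
contact_force: [0.1, -0.6, 3.7]
grip_width: 0.0002
gripper_force: 1.8
clock: 16.45
tcp_pos: [0.3504, -0.3041, 0.0164]
orientation: [2.376, 2.055, 0.0]
contact_force: [-0.8, 0.0, 4.5]
grip_width: -0.0001
gripper_force: 2.3
```

Push on to the end of travel.

```bash
python3 -m crank '[[0,0,0.1,0,0,0],[0,0,0,0,0,0],[0,0,0,0,0,0]]'
python3 -m crank '[[0,0,0.08,0,0,0],[0,0,0,0,0,0],[0,0,0,0,0,0]]'
```

```text
clock: 16.75
tcp_pos: [0.3505, -0.3042, 0.0157]
orientation: [2.375, 2.055, -0.001]
contact_force: [-4.4, 3.3, 23.9]
grip_width: -0.0
gripper_force: 12.5
clock: 17.05
tcp_pos: [0.3506, -0.3043, 0.0154]
orientation: [2.375, 2.055, -0.002]
contact_force: [-8.7, 6.0, 43.6]
grip_width: 0.0001
gripper_force: 22.2
```

The button has bottomed. I'll lift clear and check.

```bash
python3 -m crank '[[0,0,-0.3,0,0,0],[0,0,-0.5,0,0,0],[0,0,-1,0,0,0],[0,0,-1,0,0,0],[0,0,-1,0,0,0],[0,0,-1,0,0,0],[-1,0,-0.5,0,0,0],[-1,0,0,0,0,0],[-0.4,0,0,0,0,0],[0,0,0,0,0,0],[0,0,0,0,0,0]]'
python3 - <<'E'
from h import *
f=cap('wrist','w9'); print([px2w(f,315,v) for v in (150,166,180)],status.get_obs()['contact_force'])
a=cap('top','t9'); b=load('t7')
print('plate area diff',np.abs(a['image'][225:290,195:280].astype(int)-b['image'][225:290,195:280]).mean(), np.abs(a['image'][10:60,10:60].astype(int)-b['image'][10:60,10:60]).mean())
E
```

```text
clock: 18.15
tcp_pos: [0.3431, -0.3503, 0.1182]
orientation: [-2.374, -2.055, -0.001]
contact_force: [-0.3, -0.4, -0.2]
grip_width: -0.0001
gripper_force: 0.0
[array([ 0.35037903, -0.29496011,  0.02191487]), array([ 0.34902888, -0.3042116 ,  0.0228887 ]), array([ 0.34784091, -0.31236207,  0.02411781])] [ 1.05367563 -0.41845359 -0.5041231 ]
plate area diff 3.011764705882353 2.9484
```

The button is back up, the plate is unchanged (the difference is only noise), and the arm is clear.

```bash
python3 -c "
from bench import r
print(r.hand_in())"
```

```text
the job is handed in; nothing more can be done
None
```

The plate was pushed home square against the stop, then the button was pressed to the bottom and came back up, and the job is handed in at about 18 s on the robot's clock; the hand-in returned no verdict.

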